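# Switch on the leaded-light soldering place

### The job

Get the soldering place ready with the fingertips: first switch on the fume extractor by pushing down the raised half of the rocker switch on its top, then switch on the soldering station in the same way with the rocker switch on its sloping panel, and then press the middle one of its three preset keys all the way down and let it come up again. Closed fingers do all of it and nothing is picked up: do not press the other two keys, do not lift or shove the two machines, and leave everything else on the bench where it is.

Things in the scene. Friction and masses are not known exactly. Their poses are not given: they have to be found in the camera images.
- extractor: bench fume extractor, loose grey box, 3.2 kg, 180 mm wide (y), 105 deep (x -48 to +58), 210 high, round fan guard on its front (-x, towards the robot), left or right of the station. Origin: centre of underside; x to its back, y to its left seen from the robot, z up. On top: a black carrying bail (y +1 to +79, top 230 mm up) and its rocker switch, pivot at (0, -50, 214.5) mm
- extractor_rocker_on (a point): centre of the face of the ON half of the black rocker (30 x 22 mm, long along the extractor's x, ON half to +x, marked by a thin white bar), 10 mm from the pivot. Off: the ON half stands up at 24 degrees, this point 4 mm higher than the other half, which lies flat 4.5 mm above the box's top. On: the ON half lies flat. A thin frame round it is 1 mm lower than the flat half. Press along -z
- extractor_rocker (a joint): angle of the extractor's rocker: 0 = off, 0.42 rad = on; a spring holds it in either position and it snaps over past the middle (0.21); about 4 N at the press point tips it
- station: soldering station, loose grey desk-shaped box, 1.9 kg, 130 mm wide (y), 170 deep (x), 45 high at the front (-x, towards the robot), 95 at the back; its light grey panel rises at 20 degrees to the back, outward normal (-0.342, 0, 0.940) in the station's axes. Origin: centre of underside; x to its back, y to its left seen from the robot. Panel: display, rocker right (-y) of it, three keys in front
- station_rocker_on (a point): centre of the face of the ON half of the station's black rocker (same size and working as the extractor's, same white bar), on the sloping panel right of the display; long side up the slope, ON half uppermost (+x). The point is 10 mm from the pivot, which lies 4 mm off the panel. Press it square to the panel or straight down
- station_rocker (a joint): angle of the station's rocker: 0 = off, 0.42 rad = on; same spring as the extractor's
- key_middle_top (a point): centre of the top of the middle preset key, white, 18 mm wide (y) and 16 mm along the slope, standing 6 mm proud of the panel; keys are 36 mm apart centre to centre. Press it square to the panel or straight down
- key_middle (a joint): how far the middle key is pressed, 0 = up, 0.0035 m = fully down; spring return, 1 N to start and 4 N fully down
- key_left (a joint): the same for the left key (+y side)
- key_right (a joint): the same for the right key (-y side)
- iron_stand: soldering iron in its loose stand, base 150 x 75 mm (long along x), the iron's black handle leaning up and out towards the robot to 130 mm in front of the origin, 180 mm high; on the other side of the station from the extractor; leave alone. Origin: centre of its underside
- reel: reel of solder standing on end, 58 mm across, 48 mm high, right of the station; leave alone. Origin: centre of its underside
- flux: flux bottle, 48 mm across, 95 mm high, left of the station; leave alone. Origin: centre of its underside
- pliers: running pliers with red handles, 170 mm long, 15 mm high, lying on the 18 mm thick work board in front of the robot; leave alone. Origin: under the handles
- lead_knife: lead knife with wooden handle, 190 mm long, 22 mm high, on the work board; leave alone. Origin: under its middle
- marker: felt marker, 135 mm long, 13 mm thick, on the work board; leave alone. Origin: under its middle
- glass_a: clear glass piece 60 x 60 x 5 mm on the work board; leave alone. Origin: centre of its underside
- glass_b: amber glass piece 50 x 60 x 5 mm on the work board; leave alone. Origin: centre of its underside

How it is judged (in metres and radians):
On the way, in this order (a step that is already met when the one before it is completed fails the run):
1. the fume extractor's rocker is on (value of joint extractor_rocker above 0.36 rad), for 0.1 s.
2. then the station's rocker is on (value of joint station_rocker above 0.36 rad), for 0.1 s.
3. then the middle key is pressed down, 2.8 mm or more (value of joint key_middle above 0.0028 m), for 0.05 s.
At the end, for the whole second after the job is handed in: both rockers on (0.36 rad or more), all three keys up (within 1 mm), both machines at rest within 20 mm of where they stood (value of joint each of extractor_rocker, station_rocker above 0.36 rad and value of joint each of key_middle, key_left, key_right below 0.001 m and distance of each of station, extractor from where it was at the start of the episode below 0.02 m and linear speed of each of station, extractor below 0.01 m/s); the robot touches nothing.
It fails at once if a step is done out of order: the station switched on before the extractor, or the middle key pressed before the station is on ((value of joint station_rocker above 0.25 rad and value of joint extractor_rocker below 0.17 rad) or (value of joint key_middle above 0.002 m and value of joint station_rocker below 0.17 rad)).
It fails at once if the left or right key is pressed (2 mm) (value of joint any of key_left, key_right above 0.002 m).
It fails at once if a machine is lifted, tipped or shoved by more than 20 mm (distance of any of station, extractor from where it was at the start of the episode above 0.02 m or height (world z) of any of station, extractor above 0.008 m or angle between any of station, extractor's own z axis and vertical above 0.1 rad).
It fails at once if something else on the bench is moved by more than 15 mm (distance of any of iron_stand, reel, flux, pliers, lead_knife, marker, glass_a, glass_b from where it was at the start of the episode above 0.015 m).
It fails at once if the arm or the gripper's body, not the fingers, leans on one of the machines (5 N) (contact force between the arm and station above 5 N or contact force between the arm and extractor above 5 N).
It also fails if it takes over 50 s, if anything falls off the work surface, if the arm or the gripper's body presses on something with over 40 N, if the wrist force passes 120 N, or if a joint passes its speed limit or range.

### The arm

A 6-joint arm with a two-finger parallel gripper is mounted at the origin on the work surface. World frame = base frame: x ahead of the robot, y to its left, z up, the work surface at z = 0. Lengths are in mm, angles in rad, forces in N, time in s.
With the tool pointing down it reaches from about 350 to 925 mm from the base axis. Payload 6.4 kg.
Tool frame: the origin (TCP) lies at the very end of the fingers, on their centre line; the grasp point (between the pads) lies behind it (env.grip_point_offset is the z of the grasp point in the tool frame, in mm); z points along the fingers, y is the line along which they close (so a half turn about z gives the same grasp; the last joint's range is limited). The gripper opens to 85 mm and grips with 20 to 120 N. Pads are 22 mm wide; open, the fingers measure 114 mm over their backs; the gripper's body (76 mm by 85 mm) begins 54 mm behind the grasp point. The pads swing forward as they close: fully open they stand 13 mm farther back than shut.
Start: joints at [1.122, 0.245, 1.558, -0, 1.339, -0.174], TCP at [176.377, 625.624, 207.29] pointing down, gripper open.
Joint ranges: [-3.13, 3.13], [-1.02, 2.26], [0.13, 2.54], [-0.95, 4.09], [0.21, 2.88], [-2.74, 2.74]. Speed limits (rad/s): [2.57, 2.57, 3.14, 3.14, 3.14, 3.14].

### API

Orientations are given as a unit quaternion [w, x, y, z].
In Python, from cell import env gives the robot as it stands. The module is installed in compiled form; this text tells all that it offers.
- The arm moves only by the tool apply_moves, never from a script. Its argument "steps" is a list of rows, each an object with "translation": the shift along the tool's x, y, z in cm, a list of three; "rot": the turn, a rotation vector about the tool's x, y, z in rad, a list of three. A call has exactly 10 rows; each row shifts and turns the commanded pose from where the row before left it, along the tool's axes as they then stand; what a row does not reach is not made up. A row lasts 1/12 s, in which the tool goes at most 41.7 mm and 7.16 degrees, less where a joint would pass 70% of its speed; a pose out of reach is approached as far as the arm can. A call is refused whole if a number of a shift passes 4.17 or a number of a turn 0.125, either way. A call with a gripper value outside its range is refused whole. "jaw" is the gripper command: -1 is shut, 1 is fully open, values between are in proportion, set as the call begins (left out, the last holds). The fingers move at their own pace and stop on an object; the grip force is fixed at half the most. Time passes only in rows, so rows that do not move let the fingers close, or fill a call up. It gives the time, the measured TCP pose, the force, the opening and the grip force at its end, in the units of the state.
- env.get_obs(): the state, without advancing time (a new reading comes with each control period).
- env.camera(name): name is "scene" or "side" or "wrist"; returns a dict with "color" (400x640x3 uint8, blue, green, red), "fovy" (degrees; the focal length in pixels is half the picture's height over the tangent of half this angle, whatever the lens; pixels are square), "cx", "cy" (the principal point, pixels), "rvec" (rotation vector, rad) and "tvec" (3), from world to camera coordinates, as OpenCV has them; the wrist camera has in their place "mount" (4x4, takes a point from camera to tool coordinates, whose origin is the TCP and whose axes are the flange's). Camera axes: x right, y down, z forward; pixel columns grow to the right and rows downward; lengths in mm; the calibration is good to about 2 mm. A picture is of the moment at which its call begins: read the wrist's pose just before it. There is no depth.
- env.close_job(): hands the job in; it is judged then, once.
The state is a dict: "time_s": time; "q": joint angles; "dq": joint speeds; "joint_torque": joint torques, N m; "tcp_pos": TCP position; "tool_rot": TCP orientation; "wrist_force": force on the tool from outside, world axes, zero at the start; "moment": the same for the moment, N m; "grip_width": opening from 0.0 (shut) to 1.0 (fully open); "finger_force": force on a finger pad.
Only numpy, scipy, OpenCV 4.12 (cv2) and the standard library are available. Lean on these libraries where they do the work, as an engineer would, in place of code of your own. Each camera call takes 0.05 s, during which the arm holds its last target. There are 200 camera calls.

## Working session

There is one attempt and no reset: what is moved stays moved. The work goes in short steps, Python scripts to look and compute and a tool call to move; the robot and the scene stay as the last step left them, time stands still between calls to the robot, and variables do not carry over. Pictures are saved under pics/ and viewed, at most 10 in all, crops included, and the job is handed in when it is done.

Besides the shell and the picture viewer there is one more tool, called after ">>>" by a JSON object that holds its "op" and its "data", one argument or row to a line. apply_moves: Moves the arm, as the interface text tells. Its arguments: {"type":"object","properties":{"steps":{"type":"array","items":{"type":"object","properties":{"translation":{"type":"array","items":{"type":"number"}},"rot":{"type":"array","items":{"type":"number"}}}}},"jaw":{"type":"number"}},"required":["steps"]}

```bash
mkdir -p pics; cat > h.py <<'E'
from cell import env
import numpy as np, cv2, json
from scipy.spatial.transform import Rotation as R
def snap(n):
    o=env.get_obs(); c=env.camera(n)
    f=200/np.tan(np.radians(c['fovy'])/2)
    K=np.array([[f,0,c['cx']],[0,f,c['cy']],[0,0,1]])
    if n=='wrist':
        q=np.array(o['tool_rot']); Rt=R.from_quat(q[[1,2,3,0]]).as_matrix()
        M=np.array(c['mount']); Rwc=Rt@M[:3,:3]; C=np.array(o['tcp_pos'])+Rt@M[:3,3]
    else:
        Rm=cv2.Rodrigues(np.array(c['rvec'],float))[0]; Rwc=Rm.T; C=-Rm.T@np.array(c['tvec'],float).ravel()
    return c['color'],K,Rwc,C
def ray(cam,uv):
    _,K,Rw,C=cam; d=Rw@np.linalg.inv(K)@np.array([uv[0],uv[1],1.]); return C,d/np.linalg.norm(d)
def plane(cam,uv,z):
    C,d=ray(cam,uv); return C+d*(z-C[2])/d[2]
def proj(cam,p):
    _,K,Rw,C=cam; x=K@(Rw.T@(np.array(p)-C)); return x[:2]/x[2]
def tri(l):
    A=0;b=0
    for cam,uv in l:
        C,d=ray(cam,uv); P=np.eye(3)-np.outer(d,d); A=A+P; b=b+P@C
    x=np.linalg.solve(A,b); return x,[np.round(proj(c,x)-uv,1) for c,uv in l]
def save(cam,n):
    import pickle; cv2.imwrite(f'pics/{n}.png',cam[0]); pickle.dump(cam,open(f'{n}.pkl','wb'))
def load(n):
    import pickle; return pickle.load(open(f'{n}.pkl','rb'))
E
python3 - <<'E'
from h import *
o=env.get_obs(); print({k:np.round(o[k],3) for k in('time_s','tcp_pos','tool_rot','wrist_force','grip_width')})
for n in('scene','side'):
    c=snap(n); save(c,n+'1'); print(n,c[3].round(),c[2][:,2].round(2))
E
```

```text
{'time_s': np.float64(0.0), 'tcp_pos': array([176.09 , 625.06 , 206.157]), 'tool_rot': array([-0.   ,  0.137,  0.991, -0.001]), 'wrist_force': array([1.407, 0.24 , 0.291]), 'grip_width': np.float64(1.001)}
scene [1124.  -94.  834.] [-0.68  0.1  -0.72]
side [-120. -632.  923.] [ 0.51  0.52 -0.68]
```

View pics/scene1.png

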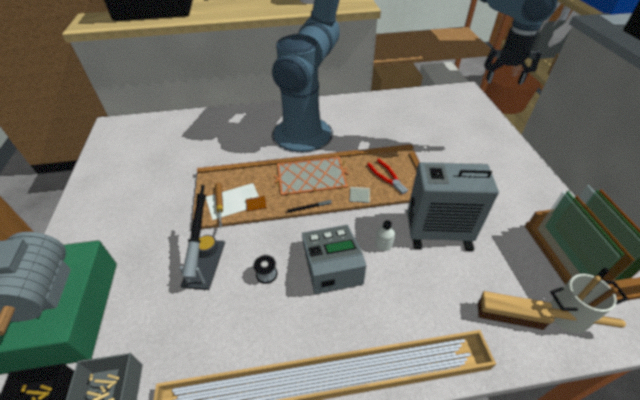

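View pics/side1.png

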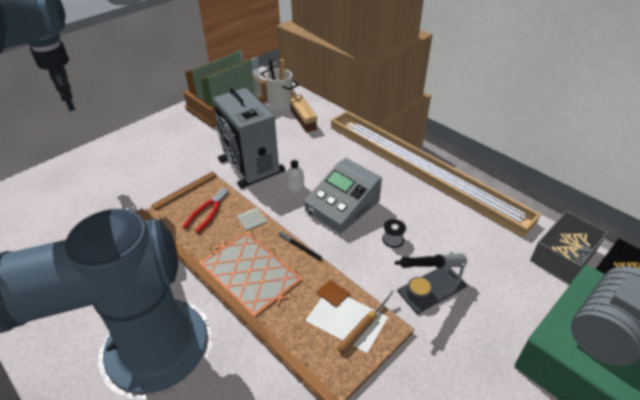

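The scene view shows the extractor, with its rocker at about (437,173), to the robot's left of the station. The station keys are near (327,234), the display is at (340,245) and the rocker is near (318,240). The side view shows the extractor at about (245,130) and the station panel at (340,190).

```bash
python3 - <<'E'
from h import *
a=load('scene1')[0];b=load('side1')[0]
cr=lambda im,x,y,w,h:cv2.resize(im[y:y+h,x:x+w],(400,300),interpolation=cv2.INTER_CUBIC)
cv2.imwrite('pics/crop1.png',np.vstack([np.hstack([cr(a,410,155,100,75),cr(a,295,220,80,60)]),np.hstack([cr(b,205,80,100,75),cr(b,300,150,100,75)])]))
E
```

```text
(no output)
```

View pics/crop1.png

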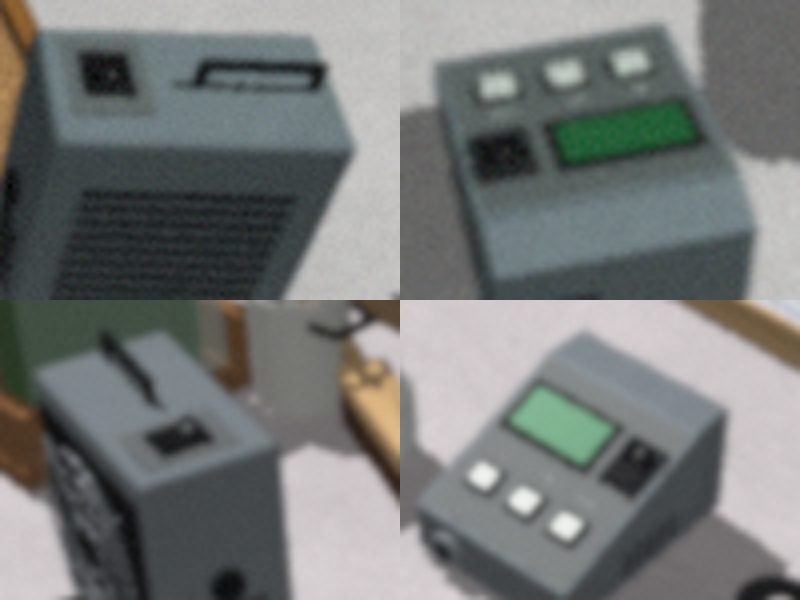

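```bash
python3 - <<'E'
from h import *
s=load('scene1');d=load('side1')
for n,a,b in [('ext',(436.5,173.75),(250.5,114.25)),('kR',(314.2,237),(342,206.25)),('kM',(328,234.6),(331.25,200.25)),('kL',(341.2,232.4),(321,194)),('srock',(315.8,251),(358.25,191.5))]:
    x,e=tri([(s,a),(d,b)]); print(n,x.round(1),e)
# top corners of extractor in scene (crop /4): front-right(40,33) back-right(58,148) back-left(352,150)
for n,uv in [('FR',(410+40/4,155+33/4)),('BR',(410+58/4,155+148/4)),('BL',(410+352/4,155+150/4)),('FL',(410+310/4,155+36/4))]: print(n,plane(s,uv,210).round(1))
for n,uv in [('FR',(205+145/4,80+190/4)),('BR',(205+275/4,80+148/4)),('FL',(205+38/4,80+75/4)),('BL',(205+165/4,80+35/4))]: print('side',n,plane(d,uv,210).round(1))
E
```

```text
ext [508.  284.8 210. ] [array([-0.3,  0.3]), array([-0.3, -0.3])]
kR [538.3 -30.3  60.8] [array([-0.3,  0.2]), array([-0.3, -0.2])]
kM [535.7   6.7  59.5] [array([-0.4,  0.3]), array([-0.4, -0.3])]
kL [533.9  42.9  59.2] [array([-0.3,  0.2]), array([-0.3, -0.2])]
srock [595.3 -34.2  78.2] [array([-0.3,  0.2]), array([-0.3, -0.2])]
FR [462.3 259.2 210. ]
BR [562.6 234.7 210. ]
BL [593.2 404.  210. ]
FL [494.3 426.7 210. ]
side FR [452.1 251.5 210. ]
side BR [543.2 229.  210. ]
side FL [485.3 416.6 210. ]
side BL [581.9 396.5 210. ]
```

>>> {"op": "apply_moves", "data": {
  "jaw": -1,
  "steps": [
    {"translation": [-1, -0.5, -2]},
    {"translation": [-2, -1.2, -2]},
    {"translation": [-2.2, -1.2, -2]},
    {"translation": [-2.2, -1.2, -2]},
    {"translation": [-2.2, -1.2, -2]},
    {"translation": [-2.2, -1.2, -1]},
    {"translation": [-2.2, -1.2, -1]},
    {"translation": [-2.2, -1.2, 0]},
    {"translation": [-2.2, -1.2, 0]},
    {"translation": [-2.2, -1.2, 0]}
  ]
}}

```text
$.steps[0]: bad value
```

>>> {"op": "apply_moves", "data": {
  "steps": [
    {"translation": [-2.2, -1.2, 0]},
    {"translation": [-2.2, -1.2, 0]},
    {"translation": [-2.2, -1.2, 0]},
    {"translation": [-2.2, -1.2, 0]},
    {"translation": [-2.2, -1.2, 0]},
    {"translation": [-2.2, -1.2, 0]},
    {"translation": [-2.2, -1.2, 0]},
    {"translation": [-2.2, -1.2, 0]},
    {"translation": [-2, -1.2, 0]},
    {"translation": [-1, -0.5, 0], "rot": [0, 0, -0.065]}
  ]
}}

```text
$.steps[0]: bad value
```

```bash
python3 - <<'E'
from h import *
c=snap('wrist'); save(c,'w1'); o=env.get_obs(); print(o['time_s'],o['tcp_pos'],o['tool_rot'],o['wrist_force'],o['grip_width'])
print(c[3],c[2][:,2]); 
for p in [(510,285,214),(595,-34,78),(536,7,60)]: print(proj(c,p))
E
```

```text
0.15 [176.15000054 625.18139862 206.4075261 ] [-2.34944045e-04  1.36958576e-01  9.90576476e-01 -7.33308266e-04] [-0.13138369  0.23164653  0.27029176] 0.9974419843502298
[103.14889587 646.43728588 372.1080208 ] [ 0.28322893 -0.08095856 -0.95562916]
[ 72.18658594 642.61875662]
[-18.84297948 554.06993328]
[ -5.45994427 510.08120331]
```

View pics/w1.png

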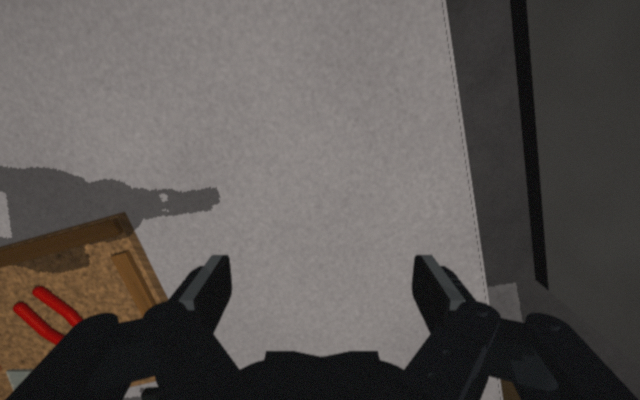

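The moves were refused because every row needs a "rot", so the arm hasn't moved. The wrist view shows bare bench with the fingers at (200,300) and (440,300).

>>> {"op": "apply_moves", "data": {
  "jaw": -1,
  "steps": [
    {"translation": [-1, -0.5, -2], "rot": [0, 0, 0]},
    {"translation": [-2, -1.2, -2], "rot": [0, 0, 0]},
    {"translation": [-2.2, -1.2, -2], "rot": [0, 0, 0]},
    {"translation": [-2.2, -1.2, -2], "rot": [0, 0, 0]},
    {"translation": [-2.2, -1.2, -2], "rot": [0, 0, 0]},
    {"translation": [-2.2, -1.2, -1], "rot": [0, 0, 0]},
    {"translation": [-2.2, -1.2, -1], "rot": [0, 0, 0]},
    {"translation": [-2.2, -1.2, 0], "rot": [0, 0, 0]},
    {"translation": [-2.2, -1.2, 0], "rot": [0, 0, 0]},
    {"translation": [-2.2, -1.2, 0], "rot": [0, 0, 0]}
  ]
}}

```text
time_s: 0.98
tcp_pos: [344.6, 460.0, 327.3]
tool_rot: [0.0, 0.137, 0.991, -0.0]
wrist_force: [-0.7, -0.2, -0.3]
grip_width: 0.003
finger_force: 0.0
```

>>> {"op": "apply_moves", "data": {
  "steps": [
    {"translation": [-2.2, -1.2, 0], "rot": [0, 0, 0]},
    {"translation": [-2.2, -1.2, 0], "rot": [0, 0, 0]},
    {"translation": [-2.2, -1.2, 0], "rot": [0, 0, 0]},
    {"translation": [-2.2, -1.2, 0], "rot": [0, 0, 0]},
    {"translation": [-2.2, -1.2, 0], "rot": [0, 0, 0]},
    {"translation": [-2.2, -1.2, 0], "rot": [0, 0, 0]},
    {"translation": [-2.2, -1.2, 0], "rot": [0, 0, 0]},
    {"translation": [-2, -1.2, 0], "rot": [0, 0, 0]},
    {"translation": [-1, -1.2, 0], "rot": [0, 0, 0]},
    {"translation": [0, -0.5, 0], "rot": [0, 0, -0.065]}
  ]
}}

```text
time_s: 1.82
tcp_pos: [491.8, 300.2, 326.6]
tool_rot: [-0.0, 0.106, 0.994, -0.001]
wrist_force: [-0.4, 0.7, 0.3]
grip_width: 0.001
finger_force: 0.0
```

```bash
python3 - <<'E'
from h import *
c=snap('wrist'); save(c,'w2'); o=env.get_obs(); print(o['time_s'],o['tcp_pos'],o['tool_rot'],o['wrist_force'],o['grip_width'])
for p in [(510,285,214),(595,-34,78),(536,7,60)]: print(proj(c,p))
E
```

```text
1.8667 [490.94018071 300.36891572 326.71401254] [-4.83007539e-04  1.03587708e-01  9.94620073e-01 -5.12939795e-04] [ 1.05774091 -0.57742407  0.32055785] -0.000912670803891898
[309.29233485 211.45628633]
[119.20448396 275.6727885 ]
[136.62669136 230.37621736]
```

View pics/w2.png

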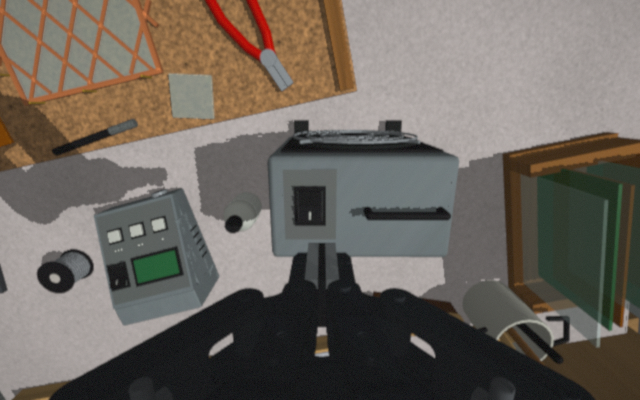

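The wrist view shows the extractor rocker centred near (310,206) with its bar at (310,214). The station keys are at (114,236), (136,230) and (158,224), and the station rocker is at about (119,275).

```bash
python3 - <<'E'
from h import *
w=load('w2');s=load('scene1');d=load('side1'); g=w[0].max(2)
def cont(m,roi):
    x,y,X,Y=roi; M=np.zeros_like(g); M[y:Y,x:X]=m[y:Y,x:X]
    return [cv2.minAreaRect(c) for c in cv2.findContours(M,cv2.RETR_EXTERNAL,cv2.CHAIN_APPROX_NONE)[0] if cv2.contourArea(c)>40]
er=cont((g<50).astype('u1'),(285,175,336,232)); print('ext',er)
ks=cont((w[0].min(2)>165).astype('u1'),(100,205,172,248)); print('keys',ks)
sr=cont((g<50).astype('u1'),(100,255,135,295)); print('srock',sr)
et=cont(((g>75)&(g<165)).astype('u1'),(275,150,460,262)); print('top',et)
P=lambda a,z:plane(w,a,z).round(1)
for r in er: print('ext rocker',P(r[0],214.5),[P(p,214.5)[:2] for p in cv2.boxPoints(r)])
for k in ks: print('key',P(k[0],60))
for r in sr: print('srock',P(r[0],78))
for n,uv in [('FL',(443,149)),('BL',(447,255)),('BR',(275,255)),('FR',(276,156))]: print(n,P(uv,210))
print('tri ext',tri([(w,er[0][0]),(s,(436.5,173.75)),(d,(250.5,114.25))]))
E
```

```text
ext [((309.0, 205.5), (37.0, 30.0), 90.0)]
keys [((113.70589447021484, 235.8235626220703), (8.246211051940918, 9.701424598693848), 75.96376037597656), ((135.7353057861328, 229.9412078857422), (8.48874568939209, 9.701424598693848), 75.96376037597656), ((157.91177368164062, 224.14707946777344), (8.48874568939209, 9.943960189819336), 75.96376037597656)]
srock [((117.9230728149414, 275.6153869628906), (25.49509620666504, 18.827144622802734), 78.69007110595703)]
top [((367.0, 205.5), (111.0, 184.0), 90.0)]
ext rocker [504.  286.1 214.5] [array([483.5, 276.5]), array([489.3, 303.6]), array([525.2, 296. ]), array([519.2, 267.9])]
key [537.1 -30.3  60. ]
key [535.1   6.   60. ]
key [533.2  41.9  60. ]
srock [594.5 -35.9  78. ]
FL [478.4 416.2 210. ]
BL [585.6 409.8 210. ]
BR [549.3 240.5 210. ]
FR [452.8 266.7 210. ]
tri ext (array([507.0097506 , 285.26250773, 209.36123324]), [array([0.1, 1.4]), array([-0.3,  0.2]), array([-0.6,  0. ])])
```

>>> {"op": "apply_moves", "data": {
  "steps": [
    {"translation": [-0.9, -0.3, 1], "rot": [0, 0, 0]},
    {"translation": [-1, -0.4, 1.5], "rot": [0, 0, 0]},
    {"translation": [-1, -0.4, 1.5], "rot": [0, 0, 0]},
    {"translation": [0, 0, 1.5], "rot": [0, 0, 0]},
    {"translation": [0, 0, 1.5], "rot": [0, 0, 0]},
    {"translation": [0, 0, 1.3], "rot": [0, 0, 0]},
    {"translation": [0, 0, 1], "rot": [0, 0, 0]},
    {"translation": [0, 0, 0.5], "rot": [0, 0, 0]},
    {"translation": [0, 0, 0], "rot": [0, 0, 0]},
    {"translation": [0, 0, 0], "rot": [0, 0, 0]}
  ]
}}

```text
time_s: 2.7
tcp_pos: [516.6, 285.7, 229.6]
tool_rot: [0.0, 0.105, 0.995, 0.0]
wrist_force: [-0.3, 0.9, -0.9]
grip_width: 0.003
finger_force: 0.0
```

```bash
python3 - <<'E'
from h import *
c=snap('wrist'); save(c,'w3'); o=env.get_obs(); print(o['tcp_pos'],o['wrist_force'],proj(c,o['tcp_pos']))
cv2.imwrite('pics/w3c.png',cv2.resize(c[0][120:320,190:450],None,fx=3,fy=3,interpolation=cv2.INTER_CUBIC))
E
```

```text
[516.93670904 285.77426065 230.20507331] [-0.02153404 -0.10043975  0.48250731] [320.70135723 241.87778149]
```

View pics/w3c.png

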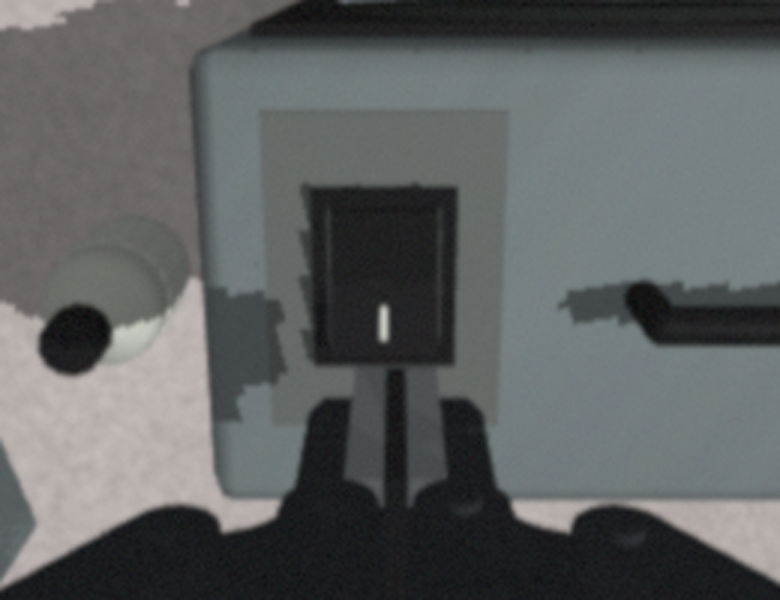

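The crop shows the rocker frame centred at (383,275), which is full-image (317.7,211.7), and the white bar at (318,227). The fingertip edge is just beyond it at (322,243).

```bash
python3 - <<'E'
from h import *
w=load('w3')
f=lambda x,y,z:plane(w,(190+x/3,120+y/3),z).round(1)
print(f(383,275,213.5),f(383,187,213.5),f(383,363,213.5),'bar',f(383,323,218),'tip edge',f(397,368,230),f(344,368,230),f(442,368,230))
ax=np.array([.978,-.207]);ay=np.array([.207,.978]);p=f(383,275,213.5)[:2]; t=np.array([516.9,285.8]); print((t-p)@ax,(t-p)@ay, (f(397,368,230)[:2]-p)@ax)
E
```

```text
[504.1 286.6 213.5] [485.8 290.5 213.5] [523.5 282.4 213.5] bar [512.7 284.7 218. ] tip edge [517.7 286.6 230. ] [515.6 276.5 230. ] [519.5 295.1 230. ]
12.683999999999958 1.8671999999999795 13.300800000000022
```

>>> {"op": "apply_moves", "data": {
  "steps": [
    {"translation": [0.37, -0.18, 0], "rot": [0, 0, 0]},
    {"translation": [0, 0, 0.3], "rot": [0, 0, 0]},
    {"translation": [0, 0, 0.3], "rot": [0, 0, 0]},
    {"translation": [0, 0, 0.2], "rot": [0, 0, 0]},
    {"translation": [0, 0, 0.2], "rot": [0, 0, 0]},
    {"translation": [0, 0, 0.2], "rot": [0, 0, 0]},
    {"translation": [0, 0, 0.2], "rot": [0, 0, 0]},
    {"translation": [0, 0, 0.13], "rot": [0, 0, 0]},
    {"translation": [0, 0, 0], "rot": [0, 0, 0]},
    {"translation": [0, 0, 0], "rot": [0, 0, 0]}
  ]
}}

```text
time_s: 3.58
tcp_pos: [512.5, 284.5, 213.9]
tool_rot: [-0.0, 0.105, 0.995, -0.0]
wrist_force: [0.2, 0.6, 0.9]
grip_width: -0.003
finger_force: 0.0
```

>>> {"op": "apply_moves", "data": {
  "steps": [
    {"translation": [0, 0, 0.05], "rot": [0, 0, 0]},
    {"translation": [0, 0, 0.05], "rot": [0, 0, 0]},
    {"translation": [0, 0, 0.05], "rot": [0, 0, 0]},
    {"translation": [0, 0, 0], "rot": [0, 0, 0]},
    {"translation": [0, 0, 0], "rot": [0, 0, 0]},
    {"translation": [0, 0, 0], "rot": [0, 0, 0]},
    {"translation": [0, 0, 0], "rot": [0, 0, 0]},
    {"translation": [0, 0, 0], "rot": [0, 0, 0]},
    {"translation": [0, 0, 0], "rot": [0, 0, 0]},
    {"translation": [0, 0, 0], "rot": [0, 0, 0]}
  ]
}}

```text
time_s: 4.42
tcp_pos: [512.5, 284.5, 212.5]
tool_rot: [0.0, 0.105, 0.995, 0.0]
wrist_force: [1.0, -0.6, 0.2]
grip_width: -0.0
finger_force: 0.0
```

```bash
python3 - <<'E'
from h import *
c=snap('wrist'); save(c,'w4'); o=env.get_obs(); print(o['tcp_pos'],o['wrist_force'],proj(c,o['tcp_pos']))
a=cv2.resize(c[0][150:290,240:400],(400,350),interpolation=cv2.INTER_CUBIC)
b=snap('side'); save(b,'side4'); b=cv2.resize(b[0][80:150,210:290],(400,350),interpolation=cv2.INTER_CUBIC)
cv2.imwrite('pics/w4c.png',np.hstack([a,b]))
E
```

```text
[512.48512209 284.47299381 212.47708944] [ 0.35171804 -0.34822905 -0.53210515] [320.40063544 240.89203307]
```

View pics/w4c.png

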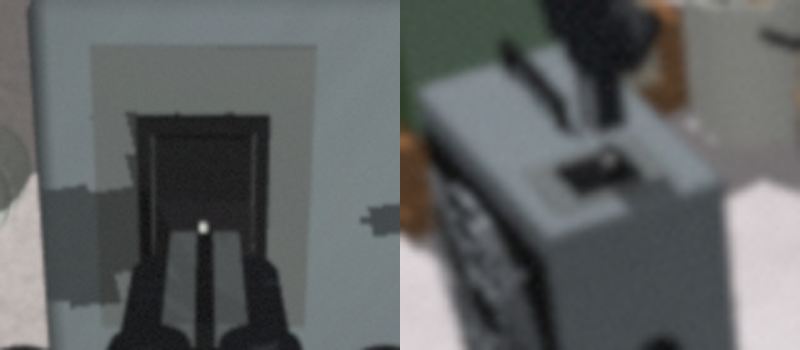

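The wrist view (left) shows the tip at full-image (322,242) with the bar still partly visible. The side view (right) has the tip at about (251,104), hovering behind and above a rocker that is still up. I'll compare both with the reported TCP.

```bash
python3 - <<'E'
from h import *
w=load('w4');d=load('side4');o=env.get_obs();t=o['tcp_pos'];print(o['q'])
print('side proj tcp',proj(d,t),'pivot',proj(d,(504.5,286.3,214.5)))
print(tri([(w,(322,242)),(d,(251,104))]))
s=snap('scene'); save(s,'scene4'); print('scene tcp',proj(s,t))
a=cv2.resize(s[0][140:210,400:500],(400,280),interpolation=cv2.INTER_CUBIC)
b=cv2.resize(d[0][70:140,210:310],(400,280),interpolation=cv2.INTER_CUBIC)
a0=cv2.resize(load('scene1')[0][140:210,400:500],(400,280),interpolation=cv2.INTER_CUBIC)
b0=cv2.resize(load('side1')[0][70:140,210:310],(400,280),interpolation=cv2.INTER_CUBIC)
cv2.imwrite('pics/c5.png',np.vstack([np.hstack([a,b]),np.hstack([a0,b0])]))
E
```

```text
[ 3.13456145e-01  9.29479634e-02  1.72024307e+00  2.09200740e-05
  1.32841183e+00 -1.04755531e+00]
side proj tcp [251.52122781 112.57968284] pivot [248.66967194 112.84640118]
(array([508.72741164, 285.57155891, 236.40231164]), [array([-1.2, 11.7]), array([-1.8,  1.3])])
scene tcp [436.95211504 174.56070711]
```

View pics/c5.png

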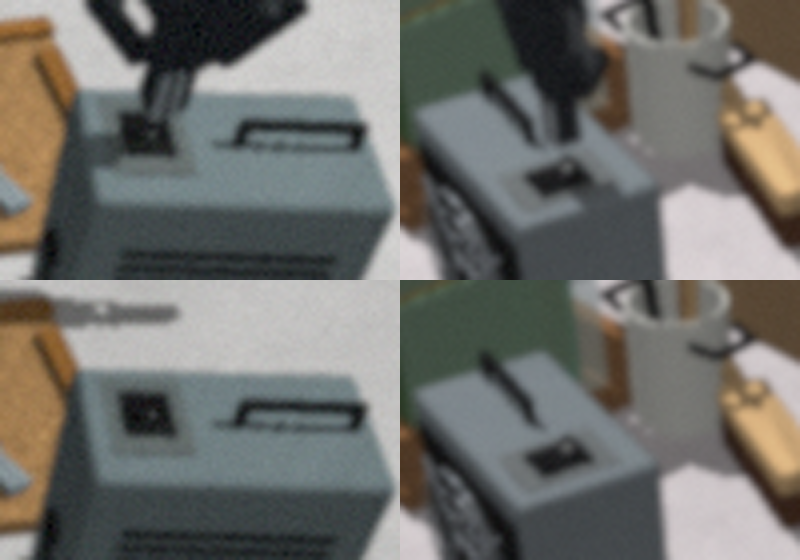

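The scene view shows the tip end near (441.5,169.5) and the side view near (250.5,104.5). Both are above the projected TCP, and the rocker is unchanged, so the real tip is higher than reported.

```bash
python3 - <<'E'
from h import *
w=load('w4');s=load('scene4');d=load('side4')
print(tri([(s,(441.5,169.5)),(d,(250.5,104.5))]))
print(tri([(s,(441.5,169.5)),(d,(250.5,104.5)),(w,(322,242))]))
# ray distance of wrist tip edge at various heights
for z in (212,220,226,232): print(z,plane(w,(322,242),z).round(1), plane(s,(441.5,169.5),z).round(1), plane(d,(250.5,104.5),z).round(1))
# tip blob in the two outside views: change masks
for n in('scene','side'):
    a=load(n+'1')[0].astype(int);b=load(n+'4')[0].astype(int);m=(np.abs(a-b).max(2)>25)
    roi=(slice(140,185),slice(425,460)) if n=='scene' else (slice(80,125),slice(235,270))
    print(n); print('\n'.join(''.join('#' if v else '.' for v in r) for r in m[roi]))
E
```

```text
(array([516.75052654, 290.16965973, 232.77506819]), [array([ 0.2, -0.2]), array([0.1, 0.2])])
(array([512.06734648, 289.07229484, 230.85177891]), [array([-1.2, -0.8]), array([-0.9,  1.6]), array([ 6.7, 11.2])])
212 [513.6 285.2 212. ] [496.3 302.8 212. ] [536.1 318.8 212. ]
220 [510.  285.9 220. ] [504.4 297.7 220. ] [528.7 308.1 220. ]
226 [507.2 286.5 226. ] [510.4 293.9 226. ] [523.2 300.1 226. ]
232 [504.5 287.1 232. ] [516.5 290.1 232. ] [517.7 292.1 232. ]
scene
#######..##########################
#######...#########################
#######....########################
########....#######################
########....#######################
#########...#######################
#########.##.######################
#########.##.######################
..########...######################
##.################################
###.###############################
##..###############################
....###############################
....###############################
.....##############################
......#############################
.......############################
..........#####
[... 1917 characters left out ...]
#...............
.............#####.................
...................................
...................................
...................................
...................................
...................................
...................................
...................................
...................................
...................................
...................##########......
..................############.....
..................############.....
...................##########......
....................######.........
.....................##............
...................................
...................................
...................................
```

>>> {"op": "apply_moves", "data": {
  "steps": [
    {"translation": [0, 0, 0.1], "rot": [0, 0, 0]},
    {"translation": [0, 0, 0.1], "rot": [0, 0, 0]},
    {"translation": [0, 0, 0.1], "rot": [0, 0, 0]},
    {"translation": [0, 0, 0.1], "rot": [0, 0, 0]},
    {"translation": [0, 0, 0.1], "rot": [0, 0, 0]},
    {"translation": [0, 0, 0.1], "rot": [0, 0, 0]},
    {"translation": [0, 0, 0], "rot": [0, 0, 0]},
    {"translation": [0, 0, 0], "rot": [0, 0, 0]},
    {"translation": [0, 0, 0], "rot": [0, 0, 0]},
    {"translation": [0, 0, 0], "rot": [0, 0, 0]}
  ]
}}

```text
time_s: 5.4
tcp_pos: [512.6, 284.5, 206.6]
tool_rot: [0.0, 0.105, 0.995, 0.0]
wrist_force: [0.3, 0.5, 0.7]
grip_width: -0.0
finger_force: 0.0
```

Still no contact, which confirms the offset. I'll keep going in small steps.

>>> {"op": "apply_moves", "data": {
  "steps": [
    {"translation": [0, 0, 0.1], "rot": [0, 0, 0]},
    {"translation": [0, 0, 0.1], "rot": [0, 0, 0]},
    {"translation": [0, 0, 0.1], "rot": [0, 0, 0]},
    {"translation": [0, 0, 0.1], "rot": [0, 0, 0]},
    {"translation": [0, 0, 0], "rot": [0, 0, 0]},
    {"translation": [0, 0, 0], "rot": [0, 0, 0]},
    {"translation": [0, 0, 0], "rot": [0, 0, 0]},
    {"translation": [0, 0, 0], "rot": [0, 0, 0]},
    {"translation": [0, 0, 0], "rot": [0, 0, 0]},
    {"translation": [0, 0, 0], "rot": [0, 0, 0]}
  ]
}}

```text
time_s: 6.23
tcp_pos: [512.5, 284.5, 202.5]
tool_rot: [0.0, 0.105, 0.995, 0.0]
wrist_force: [0.2, -0.1, 1.5]
grip_width: 0.002
finger_force: 0.0
```

>>> {"op": "apply_moves", "data": {
  "steps": [
    {"translation": [0, 0, 0.1], "rot": [0, 0, 0]},
    {"translation": [0, 0, 0.1], "rot": [0, 0, 0]},
    {"translation": [0, 0, 0.05], "rot": [0, 0, 0]},
    {"translation": [0, 0, 0], "rot": [0, 0, 0]},
    {"translation": [0, 0, 0], "rot": [0, 0, 0]},
    {"translation": [0, 0, 0], "rot": [0, 0, 0]},
    {"translation": [0, 0, 0], "rot": [0, 0, 0]},
    {"translation": [0, 0, 0], "rot": [0, 0, 0]},
    {"translation": [0, 0, 0], "rot": [0, 0, 0]},
    {"translation": [0, 0, 0], "rot": [0, 0, 0]}
  ]
}}

```text
time_s: 7.07
tcp_pos: [512.5, 284.5, 200.0]
tool_rot: [0.0, 0.105, 0.995, -0.0]
wrist_force: [-0.6, 0.6, 0.0]
grip_width: -0.001
finger_force: 0.0
```

```bash
python3 - <<'E'
from h import *
for i in range(4):
    c=snap('wrist'); o=env.get_obs(); print(o['tcp_pos'].round(1) if hasattr(o['tcp_pos'],'round') else o['tcp_pos'],np.round(o['wrist_force'],2))
E
```

```text
[512.5 284.5 200. ] [-1.15  0.08 -0.38]
[512.5 284.5 200. ] [-0.21 -0.96  0.37]
[512.5 284.5 200. ] [-0.19 -0.07  0.13]
[512.5 284.5 200. ] [-0.61 -0.46 -1.01]
```

>>> {"op": "apply_moves", "data": {
  "steps": [
    {"translation": [0, 0, 0.1], "rot": [0, 0, 0]},
    {"translation": [0, 0, 0.1], "rot": [0, 0, 0]},
    {"translation": [0, 0, 0], "rot": [0, 0, 0]},
    {"translation": [0, 0, 0], "rot": [0, 0, 0]},
    {"translation": [0, 0, 0], "rot": [0, 0, 0]},
    {"translation": [0, 0, 0], "rot": [0, 0, 0]},
    {"translation": [0, 0, 0], "rot": [0, 0, 0]},
    {"translation": [0, 0, 0], "rot": [0, 0, 0]},
    {"translation": [0, 0, 0], "rot": [0, 0, 0]},
    {"translation": [0, 0, 0], "rot": [0, 0, 0]}
  ]
}}

```text
time_s: 8.1
tcp_pos: [512.5, 284.5, 198.0]
tool_rot: [0.0, 0.105, 0.995, 0.0]
wrist_force: [-0.4, 0.3, 0.5]
grip_width: 0.001
finger_force: 0.0
```

```bash
python3 - <<'E'
from h import *
w=load('w4');n=snap('wrist');save(n,'w6')
g=n[0].max(2)
for r in range(190,262,2): print(r,' '.join('%3d'%v for v in g[r,290:356:3]))
E
```

```text
190 110 110 111 109 112 109 111 112 110 110 110 111 112 111 113 111 111 111 112 111 112 112
192 109 110 111 111 110 111 110 111 111 113 110 113 110 109 111 110 111 112 111 112 111 112
194 110 108 110 111 111 110 111 111 112 110 110 110 111 110 112 111 113 111 111 112 109 111
196 109 108 111 109 111 111 112 111 109 111 111 110 111 110 111 109 110 110 111 111 109 113
198 110 108 109 111 108 111 111 111 109 109 106 110 111 110 110 109 110 109 111 111 110 109
200 109 109 109 110 109 111 110 111 110 109 110 111 109 110 110 110 110 109 110 111 111 110
202  94 105 105 105 105 105  94 103 105 108 103 107 104  98  92 104 106 106 105 107 109 110
204  67  51  52  51  53  52  37  51  51  50  50  53  51  38  37  48  51  52  51  51  83 112
206  64  37  33  37  33  32  33  35  34  30  32  37  32  36  34  32  34  32  32  35  74 111
208  66  35  30  35  36  31  33  31  33  35  35  33  33  35  34  35  33  32  36  35  79 110
210  70  32  32  32  36  33  36  34  33  36  33  36  27  37  36  33  34  32  35  37  79 110
212  77  39  34  46  28  28  27  28  32  32  29  29  28  30  30  30  28  31  37  34  79 
[... 1511 characters left out ...]
  86  79  25  26  81  84  84  76  39  44  39  36 103 111
248  65  41  23  46  28  29  79  87  83  78  31  29  75  81  84  76  38  44  35  38 105 110
250  64  40  24  46  31  32  77  84  85  80  23  28  74  79  84  80  39  44  35  34 106 111
252  65  45  25  38  32  33  80  84  86  77  28  27  75  78  83  78  35  34  31  36 107 107
254  65  44  22  29  28  28  80  84  86  78  28  30  77  82  86  79  30  29  33  35 106 108
256  66  44  31  29  32  35  84  84  84  77  24  29  75  77  78  83  33  33  33  31  91 108
258  67  37  28  31  32  32  84  85  85  75  28  32  75  78  78  78  34  30  32  31  56 110
260  66  33  25  33  29  38  77  83  85  76  28  26  80  80  78  77  35  29  31  32  44 108
```

```bash
python3 - <<'E'
from h import *
n=load('w6');ax=np.array([.978,-.207]);p=np.array([504.6,286.3])
for r,z in [(203,213.5),(235,214.5),(242,214.5),(242,217),(242,220)]: print(r,z,(plane(n,(322,r),z)[:2]-p)@ax)
d=snap('side');save(d,'side6')
g=d[0].max(2); g0=load('side1')[0].max(2)
print(proj(d,(512.5,284.5,198)))
for r in range(98,122): print(r,' '.join('%3d'%v for v in g[r,236:268]),'|',' '.join('%3d'%v for v in g0[r,236:268]))
E
```

```text
203 213.5 -20.01923189576671
235 214.5 -2.8325078738884892
242 214.5 1.1517202767073975
242 217 -0.004646401712593835
242 220 -1.3922864158165589
[252.09035699 117.13698244]
98  90  70  52  49  63  88 111 121 113  88  58  36  28  29  27  26  28  28  31  44  51  51  54  63  74  78  80  82  81  81  81  94 |  86  66  49  45  60  84 108 128 136 139 139 140 139 139 139 139 140 139 135 128 110  96  87  80  80  76  76  79  79  76  78  88
99 109  86  66  51  48  62  90 113 120 101  72  48  40  36  30  27  24  31  47  69  85  88  81  76  78  78  75  79  77  76  81  92 | 106  83  64  48  44  60  88 117 132 138 138 139 139 138 139 138 141 139 139 136 125 109  96  85  77  75  73  75  74  76  76  88
100 122 103  85  66  49  43  70 104 119 107  84  63  58  39  32  24  30  40  68  95 116 119 108  93  83  76  77  76  76  76  81  94 | 120  98  81  65  45  45  68 105 128 139 138 140 138 139 139 139 139 140 140 139 135 126 108  92  81  75  71  72  73  76  79  89
101 135 122 106  81  60  43  60  98 119 112  89  79  69  51  35  27  29  44  76 110 131 137 131 112  95  84  78  76  82  85  92 102 | 128 117 
[... 4659 characters left out ...]
78  76  78  80  81  80  85  90  97 101  99  93 | 137 129 120 116 117 117 116 112 102  90  85  89  94 100 108 115 118 121 125 129 131 132 132 131 127 126 119 114 108 102  97  91
120 144 138 132 125 121 120 121 121 118 111 109 111 116 123 126 128 127 116 104  90  82  81  82  81  80  81  83  82  87  89  87  81 | 138 134 128 120 116 117 118 118 113 108 104 105 112 118 120 127 127 132 133 133 131 128 126 119 113 106  99  95  89  85  83  79
121 137 142 138 131 122 122 121 121 119 119 120 123 130 134 135 135 135 131 115  94  84  81  81  81  80  80  80  81  81  81  79  78 | 134 137 134 127 120 118 118 117 115 115 116 119 125 128 129 132 132 131 128 124 117 113 107 102  94  89  86  83  79  77  75  76
```

>>> {"op": "apply_moves", "data": {
  "steps": [
    {"translation": [0, 0, 0.05], "rot": [0, 0, 0]},
    {"translation": [0, 0, 0.05], "rot": [0, 0, 0]},
    {"translation": [0, 0, 0.05], "rot": [0, 0, 0]},
    {"translation": [0, 0, 0], "rot": [0, 0, 0]},
    {"translation": [0, 0, 0], "rot": [0, 0, 0]},
    {"translation": [0, 0, 0], "rot": [0, 0, 0]},
    {"translation": [0, 0, 0], "rot": [0, 0, 0]},
    {"translation": [0, 0, 0], "rot": [0, 0, 0]},
    {"translation": [0, 0, 0], "rot": [0, 0, 0]},
    {"translation": [0, 0, 0], "rot": [0, 0, 0]}
  ]
}}

```text
time_s: 9.03
tcp_pos: [512.6, 284.5, 196.6]
tool_rot: [0.0, 0.105, 0.995, 0.0]
wrist_force: [-0.3, 1.2, 1.2]
grip_width: -0.0
finger_force: 0.5
```

>>> {"op": "apply_moves", "data": {
  "steps": [
    {"translation": [0, 0, 0.05], "rot": [0, 0, 0]},
    {"translation": [0, 0, 0.05], "rot": [0, 0, 0]},
    {"translation": [0, 0, 0], "rot": [0, 0, 0]},
    {"translation": [0, 0, 0], "rot": [0, 0, 0]},
    {"translation": [0, 0, 0], "rot": [0, 0, 0]},
    {"translation": [0, 0, 0], "rot": [0, 0, 0]},
    {"translation": [0, 0, 0], "rot": [0, 0, 0]},
    {"translation": [0, 0, 0], "rot": [0, 0, 0]},
    {"translation": [0, 0, 0], "rot": [0, 0, 0]},
    {"translation": [0, 0, 0], "rot": [0, 0, 0]}
  ]
}}

```text
time_s: 9.87
tcp_pos: [512.7, 284.5, 195.6]
tool_rot: [0.0, 0.105, 0.995, 0.0]
wrist_force: [1.6, -0.1, 2.3]
grip_width: -0.001
finger_force: 1.4
```

>>> {"op": "apply_moves", "data": {
  "steps": [
    {"translation": [0, 0, 0.05], "rot": [0, 0, 0]},
    {"translation": [0, 0, 0.05], "rot": [0, 0, 0]},
    {"translation": [0, 0, 0.05], "rot": [0, 0, 0]},
    {"translation": [0, 0, 0], "rot": [0, 0, 0]},
    {"translation": [0, 0, 0], "rot": [0, 0, 0]},
    {"translation": [0, 0, 0], "rot": [0, 0, 0]},
    {"translation": [0, 0, 0], "rot": [0, 0, 0]},
    {"translation": [0, 0, 0], "rot": [0, 0, 0]},
    {"translation": [0, 0, 0], "rot": [0, 0, 0]},
    {"translation": [0, 0, 0], "rot": [0, 0, 0]}
  ]
}}

```text
time_s: 10.7
tcp_pos: [512.5, 284.5, 194.0]
tool_rot: [-0.0, 0.105, 0.995, -0.0]
wrist_force: [0.4, -0.9, 0.5]
grip_width: 0.001
finger_force: 0.0
```

>>> {"op": "apply_moves", "data": {
  "steps": [
    {"translation": [0, 0, 0.05], "rot": [0, 0, 0]},
    {"translation": [0, 0, 0.05], "rot": [0, 0, 0]},
    {"translation": [0, 0, 0], "rot": [0, 0, 0]},
    {"translation": [0, 0, 0], "rot": [0, 0, 0]},
    {"translation": [0, 0, 0], "rot": [0, 0, 0]},
    {"translation": [0, 0, 0], "rot": [0, 0, 0]},
    {"translation": [0, 0, 0], "rot": [0, 0, 0]},
    {"translation": [0, 0, 0], "rot": [0, 0, 0]},
    {"translation": [0, 0, 0], "rot": [0, 0, 0]},
    {"translation": [0, 0, 0], "rot": [0, 0, 0]}
  ]
}}

```text
time_s: 11.53
tcp_pos: [512.5, 284.5, 193.0]
tool_rot: [-0.0, 0.105, 0.995, -0.0]
wrist_force: [-0.7, 0.6, 0.5]
grip_width: 0.001
finger_force: 0.0
```

The force built to about 2 N and then vanished, so the rocker has snapped over. The tip sits about 23 mm behind the reported TCP. I'll lift and verify.

>>> {"op": "apply_moves", "data": {
  "steps": [
    {"translation": [0, 0, -0.5], "rot": [0, 0, 0]},
    {"translation": [0, 0, -1], "rot": [0, 0, 0]},
    {"translation": [0, 0, -1.5], "rot": [0, 0, 0]},
    {"translation": [0, 0, -1.5], "rot": [0, 0, 0]},
    {"translation": [1, 0, -1.5], "rot": [0, 0, 0]},
    {"translation": [1, 0, -1.5], "rot": [0, 0, 0]},
    {"translation": [1, 0, -1], "rot": [0, 0, 0]},
    {"translation": [0, 0, 0], "rot": [0, 0, 0]},
    {"translation": [0, 0, 0], "rot": [0, 0, 0]},
    {"translation": [0, 0, 0], "rot": [0, 0, 0]}
  ]
}}

```text
time_s: 12.37
tcp_pos: [483.0, 290.6, 277.3]
tool_rot: [-0.0, 0.105, 0.995, -0.0]
wrist_force: [-0.2, -0.4, -0.9]
grip_width: 0.0
finger_force: 0.0
```

```bash
python3 - <<'E'
from h import *
c=snap('wrist'); save(c,'w7'); o=env.get_obs(); print(o['time_s'],o['tcp_pos'],proj(c,(504.3,286.4,213.5)))
u,v=proj(c,(504.3,286.4,213.5)).astype(int)
a=cv2.resize(c[0][v-40:v+60,u-60:u+60],(480,400),interpolation=cv2.INTER_CUBIC)
s=snap('side'); save(s,'side7'); b=cv2.resize(s[0][90:130,235:275],(300,300),interpolation=cv2.INTER_CUBIC)
m=np.zeros((400,780,3),'u1'); m[:,:480]=a; m[:300,480:]=b; cv2.imwrite('pics/c7.png',m)
E
```

```text
12.4167 [482.92205354 290.45568391 276.83427347] [321.1740289  232.40479296]
```

View pics/c7.png

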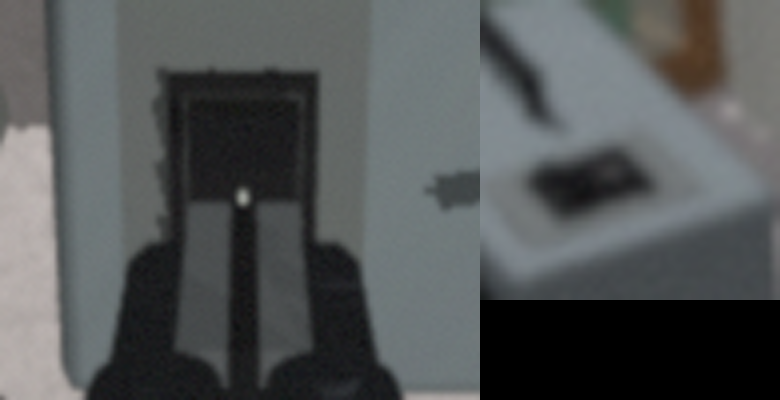

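The wrist crop shows the rocker partly hidden behind the fingers, and the side crop shows its bright bump gone. I'll check numerically where the bar now lies.

```bash
python3 - <<'E'
from h import *
d0=load('side1')[0].max(2);d=load('side7')[0].max(2)
for r in range(107,119): print(r,' '.join('%3d'%v for v in d[r,240:262]),'|',' '.join('%3d'%v for v in d0[r,240:262]))
c=load('side1')
for z,l in((218.5,9),(214.5,10)): print(proj(c,(504.5+l*.978,286.3-l*.207,z)))
E
```

```text
107 143 139 132 123 120 119 127 136 144 143 140 139 136 135 133 130 131 134 138 141 145 143 | 139 135 128 119 117 116 123 135 139 138 136 132 129 130 130 127 127 128 131 137 139 139
108 144 143 142 138 136 132 133 139 140 136 135 128 124 123 122 121 122 127 132 137 142 143 | 140 139 137 135 132 129 130 133 135 131 122 113 111 115 120 120 120 121 127 133 137 140
109 143 143 142 142 139 136 133 132 129 122 112 105  99  97 103 112 119 122 125 130 136 142 | 139 138 139 137 136 134 131 127 122 115  99  86  84  91 102 110 116 119 121 126 132 138
110 142 140 135 132 125 124 119 113 104  95  85  72  67  67  82 100 111 119 121 124 132 138 | 139 137 135 132 130 123 121 112 100  88  79  79  75  73  82  96 108 117 119 123 126 132
111 135 129 119 103  97  95  90  82  73  63  57  53  52  54  58  81 100 112 119 123 124 131 | 135 129 125 118 110 100  92  80  74  67  77  86  81  63  62  76  96 109 116 117 123 127
112 124 113  89  71  61  58  57  50  42  43  47  53  58  55  52  59  78 100 111 120 121 125 | 123 112 101  91  81  71  59  52  45  52  68  79  71  55  43  55  76  96 110 116 118 123
113 111 
[... 439 characters left out ...]
 118 120 | 106  88  64  46  34  27  31  31  29  33  30  31  36  37  44  54  59  73  92 109 113 117
116 118 108  91  68  49  40  32  26  23  28  36  48  57  66  76  87  92  99 109 116 120 123 | 114 104  86  65  44  32  31  26  29  33  37  46  53  65  75  85  91  97 103 112 116 121
117 120 115 107  90  66  49  38  38  42  50  63  77  89  95 102 110 113 116 119 125 129 132 | 116 112 105  89  66  44  32  33  39  47  63  72  85  90 100 106 110 113 118 120 126 128
118 121 121 116 106  87  69  58  62  69  78  91 101 107 113 116 122 126 129 131 133 136 135 | 116 117 113 103  88  64  56  57  66  76  88  98 108 110 113 119 122 125 128 131 133 132
[251.53498931 110.56073447]
[252.02791868 111.72168428]
```

The bar spot has dropped and dimmed, and the OFF half's edge has risen, so the extractor is on. Next I move over the station, with yaw and a 20° tilt.

>>> {"op": "apply_moves", "data": {
  "steps": [
    {"translation": [-0.8, -1.5, -0.5], "rot": [0, 0, 0]},
    {"translation": [-1.6, -3, -0.8], "rot": [0, 0, 0]},
    {"translation": [-1.7, -3.2, 0], "rot": [0, 0, 0]},
    {"translation": [-1.7, -3.2, 0], "rot": [0, 0, 0]},
    {"translation": [-1.7, -3.2, 0], "rot": [0, 0, 0]},
    {"translation": [-1.7, -3.2, 0], "rot": [0, 0, 0]},
    {"translation": [-1.7, -3.2, 0], "rot": [0, 0, 0]},
    {"translation": [-1.7, -3.2, 0], "rot": [0, 0, 0]},
    {"translation": [-1.7, -3.2, 0], "rot": [0, 0, 0]},
    {"translation": [-1.5, -3, 0], "rot": [0, 0, 0]}
  ]
}}

```text
time_s: 13.3
tcp_pos: [575.5, -37.0, 289.9]
tool_rot: [-0.001, 0.105, 0.994, 0.0]
wrist_force: [0.2, -0.2, -0.4]
grip_width: 0.0
finger_force: 0.0
```

>>> {"op": "apply_moves", "data": {
  "steps": [
    {"translation": [0, 0, 1], "rot": [0, 0, -0.09]},
    {"translation": [0, 0, 1], "rot": [0, 0, -0.09]},
    {"translation": [0, 0, 1], "rot": [0, 0, -0.09]},
    {"translation": [0, 0, 1.5], "rot": [0, -0.087, 0]},
    {"translation": [0, 0, 1.5], "rot": [0, -0.087, 0]},
    {"translation": [0, 0, 1.5], "rot": [0, -0.087, 0]},
    {"translation": [0, 0, 1.5], "rot": [0, -0.088, 0]},
    {"translation": [0, 0, 0], "rot": [0, 0, 0]},
    {"translation": [0, 0, 0], "rot": [0, 0, 0]},
    {"translation": [0, 0, 0], "rot": [0, 0, 0]}
  ]
}}

```text
time_s: 14.13
tcp_pos: [584.2, -34.6, 203.1]
tool_rot: [0.174, -0.03, 0.984, 0.005]
wrist_force: [0.7, 0.4, 0.6]
grip_width: 0.003
finger_force: 0.0
```

```bash
python3 - <<'E'
from h import *
w=snap('wrist');save(w,'w8');o=env.get_obs();q=o['tool_rot'];Rt=R.from_quat(np.array(q)[[1,2,3,0]]).as_matrix()
print(o['time_s'],o['tcp_pos'],Rt.round(3).tolist())
print([proj(w,p).round() for p in((537,-30,60),(535.3,6.3,60),(533.5,42.3,60),(594.8,-35.3,79))], 'tip',proj(w,np.array(o['tcp_pos'])-23*Rt[:,2]))
g=w[0].max(2)
m=(w[0].min(2)>150).astype('u1')
for c in cv2.findContours(m,cv2.RETR_EXTERNAL,cv2.CHAIN_APPROX_NONE)[0]:
    r=cv2.minAreaRect(c)
    if 40<cv2.contourArea(c)<3000: print('white',np.round(r[0],1),np.round(r[1],1),round(r[2]),plane(w,r[0],60).round(1))
m=(g<50).astype('u1')
for c in cv2.findContours(m,cv2.RETR_EXTERNAL,cv2.CHAIN_APPROX_NONE)[0]:
    r=cv2.minAreaRect(c)
    if 200<cv2.contourArea(c)<6000: print('black',np.round(r[0],1),np.round(r[1],1),round(r[2]),plane(w,r[0],78).round(1))
E
```

```text
14.1833 [584.80768815 -34.70115451 203.88599155] [[-0.937, -0.06, 0.343], [-0.057, 0.998, 0.02], [-0.344, -0.001, -0.939]]
[array([329.,  84.]), array([371.,  84.]), array([413.,  85.]), array([319., 154.])] tip [319.7770338  261.56180006]
white [448.  298.4] [52.   2.3] 2 [830.4 165.   60. ]
white [449.5 293. ] [77.1  2.7] 2 [817.8 163.3  60. ]
white [175.5 286.1] [135.1   3.6] 2 [ 825.4 -223.8   60. ]
white [194.3 282.7] [181.    9.9] 3 [ 816.2 -196.    60. ]
white [551.4 288.3] [33.9 57.4] 82 [798.7 303.   60. ]
white [ 89.9 232.8] [11.2 13.4] 63 [ 728.5 -303.6   60. ]
white [ 76.7 196.3] [19.9 22.3] 4 [ 673.6 -296.8   60. ]
white [ 80.5 177.5] [13. 17.] 90 [ 648.2 -282.6   60. ]
white [549.8 162.8] [ 7.8 15.6] 45 [601.5 198.5  60. ]
white [572.5 138. ] [ 8. 15.] 90 [573.7 206.5  60. ]
white [ 74.5 150. ] [38. 23.] 90 [ 615.5 -275.4   60. ]
white [187.5 126.5] [14.1  9.9] 45 [ 583.9 -159.5   60. ]
white [415.5  84.5] [17. 19.] 90 [533.1  44.2  60. ]
white [373.5  84.5] [17. 19.] 90 [535.3   8.1  60. ]
white [331.  84.] [16. 18.] 90 [537.1 -28.5  60. ]
white [214.4  47.5] [16.7 13.1] 76 [ 514.1 -124.4   60. ]
white [392.1   5.7] [11.2 17.3] 42 [477.2  12.7  60. ]
white [367.7  10.8] [21.  15.5] 28 [481.5  -5.1  60. ]
black [ 16.5 311. ] [22. 33.] 90 [ 871.4 -448.8   78. ]
black [593.7 256.6] [93.6 30.7] 5 [714.2 300.2  78. ]
black [320. 153.] [42. 32.] 90 [594.6 -34.6  78. ]
black [388.5 153. ] [46. 83.] 90 [590.8  28.6  78. ]
black [194.5 117. ] [62.9 68.6] 45 [ 566.3 -144.    78. ]
black [329.8  83.8] [27.5 25.5] 3 [531.7 -30.3  78. ]
black [605.6  91.2] [ 52.7 140.6] 47 [524.1 194.4  78. ]
black [31.7 44.7] [96.6 59.9] 83 [ 516.6 -255.    78. ]
```

>>> {"op": "apply_moves", "data": {
  "steps": [
    {"translation": [0.4, -0.07, 1], "rot": [0, 0, 0]},
    {"translation": [1, 0, 1.8], "rot": [0, 0, 0]},
    {"translation": [1, 0, 1.8], "rot": [0, 0, 0]},
    {"translation": [0, 0, 1.8], "rot": [0, 0, 0]},
    {"translation": [0, 0, 1.8], "rot": [0, 0, 0]},
    {"translation": [0, 0, 1.8], "rot": [0, 0, 0]},
    {"translation": [0, 0, 1.8], "rot": [0, 0, 0]},
    {"translation": [0, 0, 0.9], "rot": [0, 0, 0]},
    {"translation": [0, 0, 0.5], "rot": [0, 0, 0]},
    {"translation": [0, 0, 0], "rot": [0, 0, 0]}
  ]
}}

```text
time_s: 15.02
tcp_pos: [605.9, -33.4, 68.9]
tool_rot: [0.173, -0.03, 0.984, 0.005]
wrist_force: [0.1, 0.3, 0.1]
grip_width: 0.0
finger_force: 0.0
```

>>> {"op": "apply_moves", "data": {
  "steps": [
    {"translation": [0, 0, 0.1], "rot": [0, 0, 0]},
    {"translation": [0, 0, 0.1], "rot": [0, 0, 0]},
    {"translation": [0, 0, 0.1], "rot": [0, 0, 0]},
    {"translation": [0, 0, 0.1], "rot": [0, 0, 0]},
    {"translation": [0, 0, 0], "rot": [0, 0, 0]},
    {"translation": [0, 0, 0], "rot": [0, 0, 0]},
    {"translation": [0, 0, 0], "rot": [0, 0, 0]},
    {"translation": [0, 0, 0], "rot": [0, 0, 0]},
    {"translation": [0, 0, 0], "rot": [0, 0, 0]},
    {"translation": [0, 0, 0], "rot": [0, 0, 0]}
  ]
}}

```text
time_s: 15.85
tcp_pos: [606.6, -33.2, 65.3]
tool_rot: [0.173, -0.03, 0.984, 0.005]
wrist_force: [-0.2, 0.3, -0.7]
grip_width: -0.003
finger_force: 0.0
```

>>> {"op": "apply_moves", "data": {
  "steps": [
    {"translation": [-0.3, -0.15, -0.1], "rot": [0, 0, 0]},
    {"translation": [0, 0, 0.1], "rot": [0, 0, 0]},
    {"translation": [0, 0, 0.1], "rot": [0, 0, 0]},
    {"translation": [0, 0, 0.05], "rot": [0, 0, 0]},
    {"translation": [0, 0, 0], "rot": [0, 0, 0]},
    {"translation": [0, 0, 0], "rot": [0, 0, 0]},
    {"translation": [0, 0, 0], "rot": [0, 0, 0]},
    {"translation": [0, 0, 0], "rot": [0, 0, 0]},
    {"translation": [0, 0, 0], "rot": [0, 0, 0]},
    {"translation": [0, 0, 0], "rot": [0, 0, 0]}
  ]
}}

```text
time_s: 16.68
tcp_pos: [610.5, -34.7, 65.4]
tool_rot: [0.174, -0.03, 0.984, 0.005]
wrist_force: [-0.0, -0.1, 0.2]
grip_width: 0.001
finger_force: 0.0
```

>>> {"op": "apply_moves", "data": {
  "steps": [
    {"translation": [0, 0, 0.05], "rot": [0, 0, 0]},
    {"translation": [0, 0, 0.05], "rot": [0, 0, 0]},
    {"translation": [0, 0, 0.05], "rot": [0, 0, 0]},
    {"translation": [0, 0, 0], "rot": [0, 0, 0]},
    {"translation": [0, 0, 0], "rot": [0, 0, 0]},
    {"translation": [0, 0, 0], "rot": [0, 0, 0]},
    {"translation": [0, 0, 0], "rot": [0, 0, 0]},
    {"translation": [0, 0, 0], "rot": [0, 0, 0]},
    {"translation": [0, 0, 0], "rot": [0, 0, 0]},
    {"translation": [0, 0, 0], "rot": [0, 0, 0]}
  ]
}}

```text
time_s: 17.52
tcp_pos: [611.0, -34.7, 64.0]
tool_rot: [0.174, -0.03, 0.984, 0.005]
wrist_force: [0.0, -0.1, 1.2]
grip_width: 0.001
finger_force: 0.0
```

>>> {"op": "apply_moves", "data": {
  "steps": [
    {"translation": [0, 0, 0.05], "rot": [0, 0, 0]},
    {"translation": [0, 0, 0.05], "rot": [0, 0, 0]},
    {"translation": [0, 0, 0.05], "rot": [0, 0, 0]},
    {"translation": [0, 0, 0], "rot": [0, 0, 0]},
    {"translation": [0, 0, 0], "rot": [0, 0, 0]},
    {"translation": [0, 0, 0], "rot": [0, 0, 0]},
    {"translation": [0, 0, 0], "rot": [0, 0, 0]},
    {"translation": [0, 0, 0], "rot": [0, 0, 0]},
    {"translation": [0, 0, 0], "rot": [0, 0, 0]},
    {"translation": [0, 0, 0], "rot": [0, 0, 0]}
  ]
}}

```text
time_s: 18.35
tcp_pos: [611.4, -34.7, 63.6]
tool_rot: [0.173, -0.03, 0.984, 0.005]
wrist_force: [-9.2, 0.4, 11.5]
grip_width: -0.002
finger_force: 7.1
```

>>> {"op": "apply_moves", "data": {
  "steps": [
    {"translation": [0, 0, 0.05], "rot": [0, 0, 0]},
    {"translation": [0, 0, 0.05], "rot": [0, 0, 0]},
    {"translation": [0, 0, 0.05], "rot": [0, 0, 0]},
    {"translation": [0, 0, 0], "rot": [0, 0, 0]},
    {"translation": [0, 0, 0], "rot": [0, 0, 0]},
    {"translation": [0, 0, 0], "rot": [0, 0, 0]},
    {"translation": [0, 0, 0], "rot": [0, 0, 0]},
    {"translation": [0, 0, 0], "rot": [0, 0, 0]},
    {"translation": [0, 0, 0], "rot": [0, 0, 0]},
    {"translation": [0, 0, 0], "rot": [0, 0, 0]}
  ]
}}

```text
time_s: 19.18
tcp_pos: [611.9, -34.7, 63.5]
tool_rot: [0.173, -0.03, 0.984, 0.005]
wrist_force: [-18.2, 0.6, 22.5]
grip_width: -0.006
finger_force: 13.7
```

The force rose to about 29 N, probably because the flat rocker has bottomed out. I'll back off straight away and look.

>>> {"op": "apply_moves", "data": {
  "steps": [
    {"translation": [0, 0, -0.4], "rot": [0, 0, 0]},
    {"translation": [0, 0, -1], "rot": [0, 0, 0]},
    {"translation": [0, 0, -1.5], "rot": [0, 0, 0]},
    {"translation": [0, 0, -2], "rot": [0, 0, 0]},
    {"translation": [1, 0, -2], "rot": [0, 0, 0]},
    {"translation": [1.5, 1, -2], "rot": [0, 0, 0]},
    {"translation": [1.5, 1.5, -1], "rot": [0, 0, 0]},
    {"translation": [1.2, 1.5, 0], "rot": [0, 0, 0]},
    {"translation": [0, 0, 0], "rot": [0, 0, 0]},
    {"translation": [0, 0, 0], "rot": [0, 0, 0]}
  ]
}}

```text
time_s: 20.02
tcp_pos: [526.8, 0.7, 136.5]
tool_rot: [0.174, -0.03, 0.984, 0.005]
wrist_force: [0.7, 0.7, -0.0]
grip_width: 0.001
finger_force: 0.0
```

```bash
python3 - <<'E'
from h import *
w=snap('wrist');save(w,'w9');o=env.get_obs();q=o['tool_rot'];Rt=R.from_quat(np.array(q)[[1,2,3,0]]).as_matrix()
s=snap('scene');save(s,'scene9');d=snap('side');save(d,'side9')
print(o['time_s'],o['tcp_pos'],Rt.round(3).tolist(),o['wrist_force'])
cr=lambda c,x,y,W,H:cv2.resize(c[0][y:y+H,x:x+W],(400,300),interpolation=cv2.INTER_CUBIC)
u,v=proj(w,(594.8,-35,80)).astype(int); print(u,v)
x0=max(u-50,0);y0=max(v-60,0); print(x0,y0)
cv2.imwrite('pics/c9.png',np.vstack([np.hstack([cr(w,x0,y0,160,120),cr(load('w8'),270,80,160,120)]),np.hstack([cr(d,310,160,80,60),cr(load('side1'),310,160,80,60)])]))
E
```

```text
20.0667 [5.27422429e+02 1.78616040e-01 1.36786462e+02] [[-0.938, -0.06, 0.342], [-0.057, 0.998, 0.02], [-0.343, -0.0, -0.939]] [-0.1824961  -0.88390945  0.77655172]
274 249
224 189
```

View pics/c9.png

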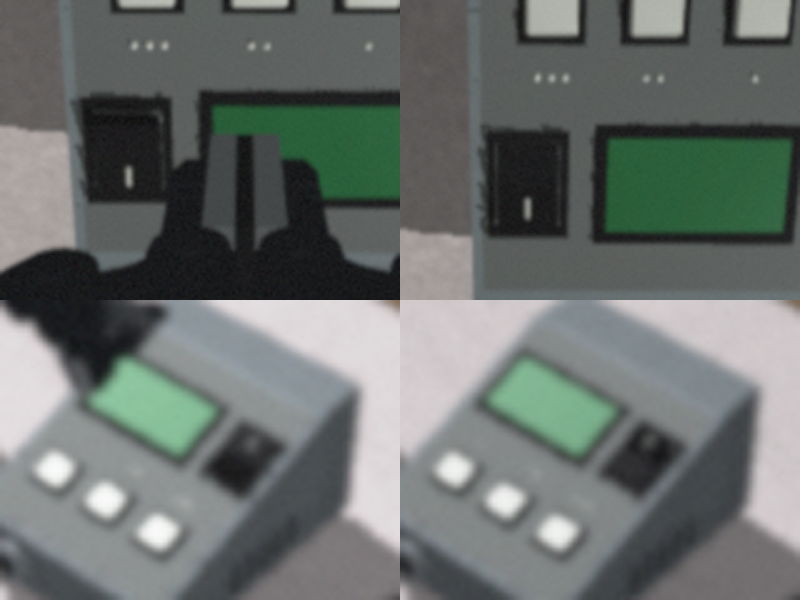

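The wrist crop (top left) shows the OFF half now standing at the front of the rocker, where it was flat before (top right), so the station is on and hasn't moved noticeably. I'll re-measure the middle key.

```bash
python3 - <<'E'
from h import *
w=load('w9');d=load('side9');s=load('scene9');o=env.get_obs()
def wh(c,roi,t):
    x,y,X,Y=roi;m=np.zeros(c[0].shape[:2],'u1');m[y:Y,x:X]=c[0][y:Y,x:X].min(2)>t
    return [np.array(cv2.minAreaRect(k)[0]) for k in cv2.findContours(m,cv2.RETR_EXTERNAL,cv2.CHAIN_APPROX_NONE)[0] if cv2.contourArea(k)>15]
a=[proj(w,p) for p in((537,-30,60),(535.3,7,60),(533.5,43,60))]; x=np.array(a).round().astype(int);print(x.tolist())
K=wh(w,(x[0][0]-30,max(x[0][1]-30,0),x[2][0]+30,x[0][1]+25),150)
S=wh(s,(305,225,350,245),150);D=wh(d,(312,185,352,215),150)
K.sort(key=lambda p:p[0]);S.sort(key=lambda p:p[0]);D.sort(key=lambda p:-p[0]);print(len(K),len(S),len(D))
q=o['tool_rot'];Rt=R.from_quat(np.array(q)[[1,2,3,0]]).as_matrix()
for k,u,v in zip(K,S,D):
    p,e=tri([(w,k),(s,u),(d,v)]); tip=o['tcp_pos']-23*Rt[:,2]; print(p.round(1),e,plane(w,k,60).round(1),(Rt.T@(p-tip)).round(1))
print(o['tcp_pos'])
E
```

```text
[[281, 180], [328, 181], [373, 181]]
3 2 4
[528.9 -21.6  73.5] [array([8.4, 0.2]), array([-6.4,  3. ]), array([-4.2, -3. ])] [538.2 -29.4  60. ] [ 21.9 -21.4  82.4]
[537.9  20.4  59.6] [array([16. ,  2.1]), array([-7.7,  2.9]), array([-2.8, -2.1])] [536.4   7.3  60. ] [15.8 20.  99.4]
[ 5.27832961e+02 -2.63166903e-01  1.36761507e+02]
```

>>> {"op": "apply_moves", "data": {
  "steps": [
    {"translation": [0.6, 0.2, 0.8], "rot": [0, 0, 0]},
    {"translation": [0.6, 0.25, 1.2], "rot": [0, 0, 0]},
    {"translation": [0.6, 0.25, 1.5], "rot": [0, 0, 0]},
    {"translation": [0, 0, 1.5], "rot": [0, 0, 0]},
    {"translation": [0, 0, 1.5], "rot": [0, 0, 0]},
    {"translation": [0, 0, 1.5], "rot": [0, 0, 0]},
    {"translation": [0, 0, 0.6], "rot": [0, 0, 0]},
    {"translation": [0, 0, 0.2], "rot": [0, 0, 0]},
    {"translation": [0, 0, 0], "rot": [0, 0, 0]},
    {"translation": [0, 0, 0], "rot": [0, 0, 0]}
  ]
}}

```text
time_s: 21.0
tcp_pos: [540.1, 7.9, 47.9]
tool_rot: [0.174, -0.03, 0.984, 0.005]
wrist_force: [0.1, -0.2, -0.6]
grip_width: -0.003
finger_force: 0.0
```

```bash
python3 - <<'E'
from h import *
o=env.get_obs();Rt=R.from_quat(np.array(o['tool_rot'])[[1,2,3,0]]).as_matrix()
print(o['tcp_pos'],o['wrist_force'],(Rt.T@(np.array((536.4,7.3,60))-(o['tcp_pos']-23*Rt[:,2]))).round(1))
E
```

```text
[540.12323205   7.94075406  47.94727095] [ 0.13071216 -0.18181947 -0.56612671] [-0.6 -0.4 10.4]
```

Well centred on the middle key, with about 10 mm to go by estimate and contact expected at about 7 mm.

>>> {"op": "apply_moves", "data": {
  "steps": [
    {"translation": [0, 0, 0.15], "rot": [0, 0, 0]},
    {"translation": [0, 0, 0.15], "rot": [0, 0, 0]},
    {"translation": [0, 0, 0.15], "rot": [0, 0, 0]},
    {"translation": [0, 0, 0.15], "rot": [0, 0, 0]},
    {"translation": [0, 0, 0.1], "rot": [0, 0, 0]},
    {"translation": [0, 0, 0], "rot": [0, 0, 0]},
    {"translation": [0, 0, 0], "rot": [0, 0, 0]},
    {"translation": [0, 0, 0], "rot": [0, 0, 0]},
    {"translation": [0, 0, 0], "rot": [0, 0, 0]},
    {"translation": [0, 0, 0], "rot": [0, 0, 0]}
  ]
}}

```text
time_s: 21.83
tcp_pos: [542.3, 8.2, 41.1]
tool_rot: [0.174, -0.03, 0.984, 0.005]
wrist_force: [-0.4, 0.9, 1.0]
grip_width: -0.005
finger_force: 0.7
```

>>> {"op": "apply_moves", "data": {
  "steps": [
    {"translation": [0, 0, 0.05], "rot": [0, 0, 0]},
    {"translation": [0, 0, 0.05], "rot": [0, 0, 0]},
    {"translation": [0, 0, 0.05], "rot": [0, 0, 0]},
    {"translation": [0, 0, 0], "rot": [0, 0, 0]},
    {"translation": [0, 0, 0], "rot": [0, 0, 0]},
    {"translation": [0, 0, 0], "rot": [0, 0, 0]},
    {"translation": [0, 0, 0], "rot": [0, 0, 0]},
    {"translation": [0, 0, 0], "rot": [0, 0, 0]},
    {"translation": [0, 0, 0], "rot": [0, 0, 0]},
    {"translation": [0, 0, 0], "rot": [0, 0, 0]}
  ]
}}

```text
time_s: 22.67
tcp_pos: [542.9, 8.3, 39.7]
tool_rot: [0.174, -0.03, 0.984, 0.005]
wrist_force: [-1.6, 0.1, 3.1]
grip_width: -0.001
finger_force: 1.3
```

Contact at about 7 mm, as expected. I'll press further.

>>> {"op": "apply_moves", "data": {
  "steps": [
    {"translation": [0, 0, 0.05], "rot": [0, 0, 0]},
    {"translation": [0, 0, 0.05], "rot": [0, 0, 0]},
    {"translation": [0, 0, 0.05], "rot": [0, 0, 0]},
    {"translation": [0, 0, 0], "rot": [0, 0, 0]},
    {"translation": [0, 0, 0], "rot": [0, 0, 0]},
    {"translation": [0, 0, 0], "rot": [0, 0, 0]},
    {"translation": [0, 0, 0], "rot": [0, 0, 0]},
    {"translation": [0, 0, 0], "rot": [0, 0, 0]},
    {"translation": [0, 0, 0], "rot": [0, 0, 0]},
    {"translation": [0, 0, 0], "rot": [0, 0, 0]}
  ]
}}

```text
time_s: 23.5
tcp_pos: [543.4, 8.3, 38.3]
tool_rot: [0.174, -0.03, 0.984, 0.005]
wrist_force: [-1.4, -0.3, 4.0]
grip_width: -0.001
finger_force: 1.9
```

>>> {"op": "apply_moves", "data": {
  "steps": [
    {"translation": [0, 0, 0.05], "rot": [0, 0, 0]},
    {"translation": [0, 0, 0.05], "rot": [0, 0, 0]},
    {"translation": [0, 0, 0], "rot": [0, 0, 0]},
    {"translation": [0, 0, 0], "rot": [0, 0, 0]},
    {"translation": [0, 0, 0], "rot": [0, 0, 0]},
    {"translation": [0, 0, 0], "rot": [0, 0, 0]},
    {"translation": [0, 0, 0], "rot": [0, 0, 0]},
    {"translation": [0, 0, 0], "rot": [0, 0, 0]},
    {"translation": [0, 0, 0], "rot": [0, 0, 0]},
    {"translation": [0, 0, 0], "rot": [0, 0, 0]}
  ]
}}

```text
time_s: 24.33
tcp_pos: [543.5, 8.3, 37.9]
tool_rot: [0.173, -0.03, 0.984, 0.005]
wrist_force: [-8.9, -0.5, 13.9]
grip_width: 0.001
finger_force: 8.2
```

The key is bottomed out at about 16 N. I'll retract.

>>> {"op": "apply_moves", "data": {
  "steps": [
    {"translation": [0, 0, -0.3], "rot": [0, 0, 0]},
    {"translation": [0, 0, -0.6], "rot": [0, 0, 0]},
    {"translation": [0, 0, -1.5], "rot": [0, 0, 0]},
    {"translation": [0, 0, -2], "rot": [0, 0, 0]},
    {"translation": [0, 0, -2], "rot": [0, 0, 0]},
    {"translation": [0, 0, -2], "rot": [0, 0, 0]},
    {"translation": [1, 0, -2], "rot": [0, 0, 0]},
    {"translation": [0, 0, 0], "rot": [0, 0, 0]},
    {"translation": [0, 0, 0], "rot": [0, 0, 0]},
    {"translation": [0, 0, 0], "rot": [0, 0, 0]}
  ]
}}

```text
time_s: 25.17
tcp_pos: [498.2, 5.8, 130.5]
tool_rot: [0.173, -0.03, 0.984, 0.005]
wrist_force: [-0.3, 0.6, -0.1]
grip_width: -0.0
finger_force: 0.0
```

```bash
python3 - <<'E'
from h import *
d=snap('side')[0].max(2);a=load('side9')[0].max(2);b=load('side1')[0].max(2)
print('station rocker side: now | after press | start')
for r in range(184,198,2): print(' '.join('%3d'%v for v in d[r,350:368]),'|',' '.join('%3d'%v for v in a[r,350:368]),'|',' '.join('%3d'%v for v in b[r,350:368]))
E
```

```text
station rocker side: now | after press | start
167 140 109  96 115 131 131 114 102 108 117 129 136 143 145 146 147 148 | 168 140 110  96 114 132 130 115 102 107 118 129 137 143 147 146 146 147 | 153 128 102  92 105 117 113 102  88  96 109 121 127 133 134 135 134 136
113  94 104 122 128 118  94  72  61  65  75  82  90 106 123 133 140 143 | 113  96 106 121 128 117  94  71  62  66  71  84  92 107 122 134 140 143 | 104  89  99 116 118 103  77  51  46  58  66  74  86 102 113 125 130 133
103 121 130 124 104  79  63  57  67  83  91  82  65  61  68  83 102 123 | 104 121 131 126 106  79  60  56  65  82  91  82  65  63  69  83 101 123 |  95 113 121 115  95  64  41  39  57  74  69  52  39  48  67  79  98 118
130 126 109  83  57  45  43  46  57  62  67  62  53  48  54  66  93 117 | 129 128 108  82  55  43  47  48  54  66  69  62  54  50  54  69  93 118 | 121 118 101  77  60  48  41  40  45  43  37  30  29  37  52  66  88 108
113  84  56  37  31  29  30  34  37  38  46  47  53  67  92 116 125 119 | 113  87  56  38  28  31  30  35  37  41  44  47  52  67  92 115 127 121 | 106  83  63  54  50  48  49  49  46  43  36  33  39  52  75  96 106 105
 94  69  54  39  33  30  28  30  27  29  35  53  70  95 113 118 109  93 |  94  70  53  40  29  27  29  28  29  29  37  52  73  93 114 120 108  93 |  78  59  47  49  46  51  50  49  50  47  46  51  70  95 113 111  97  82
130 120 103  79  55  42  36  32  35  40  59  91 115 122 110  94  84  81 | 128 119 106  80  54  41  36  32  36  42  61  91 114 122 112  96  85  82 | 115 106  92  73  56  48  46  43  45  46  63  89 113 117 107  88  78  74
```

The station rocker has flipped and stayed flipped, and the arm is clear, so I'm handing the job in.

```bash
python3 -c "
from cell import env; print(env.close_job())"
```

```text
the job is handed in; nothing more can be done
None
```

I switched on the extractor, then the station, then pressed the middle key to its stop and released it, and handed the job in at about 25 s; the hand-in returned no verdict, both rockers looked on in the camera images, and the key press was read from the force only.

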